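# Feel out a dial padlock on a strongbox and hold it up open

### The job

The number of the dial padlock on the strongbox's hasp is lost: turn the dial, feeling on past the light false clicks, until the gate is found and the shackle springs out a little. Then pull the shackle all the way out while the lock still lies on the hasp, so that its free end leaves the staple, and lift the open lock straight up off the box. Finish while still holding it in the gripper, the whole lock at least 10 cm clear above the box, and leave the things around alone.

Things in the scene. Friction and masses are not known exactly. Their poses are not given: they have to be found in the camera images.
- strongbox: dark green steel strongbox, 186 x 204 x 57 mm, fixed on the worktop; origin at the centre of its underside, front (-x side) to the robot. A grey hasp strap 72 mm wide, with 13 mm high side flanges, lies along the middle of its top; the strap's upper face, on which the padlock lies, is 60 mm above the worktop
- staple (a point): foot of the hasp's steel staple, an upright loop of 5 mm rod standing 35 mm above this point (lid height, 57 mm), 23 mm wide over the outsides, fixed to the box, its plane across the box's x. The shackle's free leg passes through it, so the lock cannot leave before the shackle is open
- lock_center (a point): centre (half-way up) of the loose dial padlock's laminated body, 64 x 62 x 28 mm, about 0.2 kg in all, lying on the strap between its flanges (2.5 mm play each side). z: out of the dial's face, up at the start; x: the way the shackle comes out, to the robot at the start. The end face is 32 mm out along x; pulled that way the body stops against the staple within 7 mm
- knob (a point): centre of the black round fluted knob on the dial, 30 mm in diameter, 20 mm high, 28.5 mm above lock_center; it turns about the lock's z. Can be gripped across at any angle. Under it, 10 mm below this point, is the top of the black dial plate, 52 mm in diameter with 40 white ticks
- dial (a joint): dial angle, rad, growing clockwise seen from above; many turns either way. Takes 0.02 to 0.05 N m, up to 0.2 over a false click (shallow notch, no release). One true gate, elsewhere each time, 0.85 to 3.1 rad clockwise from the start: turned onto it at 0.5 rad/s or slower, the shackle springs out and the dial is stopped within about 0.1 rad; do not force it on
- shackle (a joint): how far the shackle has come out of the body, m: 0 to 0.001 locked, about 0.007 sprung out by itself at the gate, 0.030 fully open (a stop). Once sprung out it slides under about 2 to 4 N and stays where it is left; locked, it does not come out
- shackle_grip (a point): midway between the shackle's straight legs, outside the body, half-way up; moves with the shackle. Same axes as lock_center, at the start 55 mm from it along x, 14 mm above the strap. Steel U of 9 mm bar: legs along x, 49 mm over the outsides, 31 mm between, straight to 13 mm beyond this point, then the bow, ending 37.5 mm beyond. The staple is 13 mm or more behind. Can be taken across both legs
- shackle_bow (a point): middle of the bow's bar (the round end of the shackle's U), 33 mm beyond shackle_grip along x; moves with the shackle. The open lock, lifted by the shackle, may droop until it hangs down from the fingers, its body's centre then up to 85 mm below shackle_grip or 118 mm below the bow
- tape: roll of violet tape, 62 x 62 x 19 mm, left of the box; a bystander, to be left alone; origin under its centre
- glue: glue tube with red cap, 61 x 91 x 12 mm, left of the box; a bystander, to be left alone; origin under its centre
- yellow_pencil: yellow pencil, 136 mm long, left of the box; a bystander, to be left alone; origin under its centre

How it is judged:
On the way, in this order (a step that is already met when the one before it is completed fails the run):
1. the gate is found: the shackle has sprung out by at least 5 mm (value of joint shackle above 0.005 m), for 0.1 s.
2. the shackle is pulled open by at least 26 mm of its 30 mm while the lock still lies low on the hasp (value of joint shackle above 0.026 m and height (world z) of lock_center below 0.1 m), for 0.05 s.
At the end, for the whole second after the job is handed in: The fingers still hold the padlock (over 1 N) with its shackle open by at least 26 mm; the centre of its body is over 150 mm above the worktop, within 160 mm sideways of the box's centre, at rest (under 50 mm/s) and the lock does not touch the box (value of joint shackle above 0.026 m and height (world z) of lock_center above 0.15 m and horizontal distance between lock_center and strongbox below 0.16 m and contact force between the fingers and padlock above 1 N and contact force between padlock and strongbox below 0.1 N and linear speed of padlock below 0.05 m/s); the arm keeps its last pose, push and grip.
It fails at once if one of the loose things around (tape roll, glue tube, pencil) is moved by more than 3 cm (distance of any of tape, glue, yellow_pencil from where it was at the start of the episode above 0.03 m).
It also fails if it takes over 64 s, if anything falls off the work surface, if the arm or the gripper's body presses on something with over 40 N, if the wrist force passes 120 N, or if a joint passes its speed limit or range.

### The arm

A 7-joint arm with a two-finger parallel gripper is mounted at the origin on a cart in front of the work surface, level with it; the furniture and walls round the work are solid. World frame = base frame: x ahead of the robot, y to its left, z up, the work surface at z = 0. Lengths are in m, angles in rad, forces in N, time in s.
With the tool pointing down it reaches from about 0.4 to 0.85 m from the base axis. Payload 10.4 kg.
Tool frame: the origin (TCP) lies midway between the tips of the shut fingers; the grasp point (between the pads) lies 19 mm behind it; z points along the fingers, y is the line along which they close (so a half turn about z gives the same grasp; the last joint's range is limited). The gripper opens to 87 mm and grips with 3 to 60 N. Pads are 19 mm wide; open, the fingers measure 117 mm over their backs; the gripper's body (75 mm by 190 mm) begins 51 mm behind the grasp point.
Start: joints at [1.144, 0.332, -0.065, 1.46, 0.022, 1.35, -0.088], TCP at [0.246, -0.575, 0.223] pointing down, gripper open.
Joint ranges: [-2.6, 2.6], [-0.5, 2.12], [-1.47, 1.34], [0.16, 2.42], [-1.27, 4.41], [0.06, 2.06], [-2.6, 2.6]. Speed limits (rad/s): [2.22, 2.22, 2.79, 2.79, 3.14, 3.14, 3.14].

### API

Orientations are given as a unit quaternion [x, y, z, w].
In Python, from bench import r gives the robot as it stands.
- The arm moves only by the tool apply_moves, never from a script. Its argument "steps" is a list of rows, each a list of 7 numbers: the turn, a rotation vector about the tool's x, y, z in rad, then the shift along the tool's x, y, z in mm, then the opening, from -1 (shut) to 1 (fully open). In form: [[ax, ay, az, x, y, z, claw], ...]. A call has 1 to 20 rows; each row is the pose to reach, as a shift and turn from the pose commanded when the call began, along the tool's axes at that moment; what a row does not reach only later rows make up. A row lasts 1/12 s, in which the tool goes at most 41.7 mm and 7.16 degrees, less where a joint would pass 70% of its speed; a pose out of reach is approached as far as the arm can. A call with a gripper value outside its range is refused whole. The fingers move at their own pace and stop on an object; "force" is the grip in N (left out, the last holds). Time passes only in rows, so rows that repeat a pose let the fingers close. It gives the time, the measured TCP pose, the force, the opening and the grip force at its end, in the units of the state.
- r.read_state(): the state, without advancing time (a new reading comes with each control period).
- r.camera(name): name is "side" or "top" or "wrist"; returns a dict with "pixels" (480x640x3 uint8, red, green, blue), "z_map" (480x640 float32, m along the optical axis (not along the pixel's ray), 0 where there is no reading), "fovy" (degrees; the focal length in pixels is half the picture's height over the tangent of half this angle, whatever the lens; pixels are square), "cx", "cy" (the principal point, pixels), "position" and "orientation" of the camera in the world. Camera axes: x right, y down, z forward; pixel columns grow to the right and rows downward; lengths in m; the calibration is good to about 2 mm. A picture is of the moment at which its call begins.
- r.close_job(): hands the job in; it is judged then, once.
The state is a dict: "time": time; "joint_positions": joint angles; "joint_vel": joint speeds; "joint_torque": joint torques, N m; "ee_pos": TCP position; "eef_rot": TCP orientation; "ft_force": force on the tool from outside, world axes, zero at the start; "torque": the same for the moment, N m; "width": finger opening in m; "grip_force": force on a finger pad.
Only numpy, scipy, OpenCV 4.12 (cv2) and the standard library are available. Lean on these libraries where they do the work, as an engineer would, in place of code of your own. Each camera call takes 0.05 s, during which the arm holds its last target. There are 200 camera calls.

## Working session

There is one attempt and no reset: what is moved stays moved. The work goes in short steps, Python scripts to look and compute and a tool call to move; the robot and the scene stay as the last step left them, time stands still between calls to the robot, and variables do not carry over. Pictures are saved under pics/ and viewed, at most 10 in all, crops included, and the job is handed in when it is done.

Besides the shell and the picture viewer there is one more tool, called as name(argument=value, ...), one argument or row to a line, values as JSON. apply_moves: Moves the arm, as the interface text tells. Its arguments: {"type":"object","properties":{"steps":{"type":"array","items":{"type":"array","items":{"type":"number"}}},"force":{"type":"number"}},"required":["steps"]}

```bash
mkdir -p pics; cat > h.py <<'E'
import numpy as np, cv2
from scipy.spatial.transform import Rotation as R
from bench import r
def shot(n,f=None):
    c=r.camera(n)
    if f: cv2.imwrite('pics/'+f,c['pixels'][:,:,::-1])
    return c
def foc(c): return 240/np.tan(np.radians(c['fovy'])/2)
def ray(c,u,v):
    f=foc(c); d=R.from_quat(c['orientation']).apply([(u-c['cx'])/f,(v-c['cy'])/f,1]); return np.array(c['position']),d
def onz(c,u,v,z):
    p,d=ray(c,u,v); return p+d*(z-p[2])/d[2]
def pts(c):
    f=foc(c); v,u=np.mgrid[:480,:640]; z=c['z_map']
    P=np.stack([(u-c['cx'])/f*z,(v-c['cy'])/f*z,z],-1)
    return R.from_quat(c['orientation']).apply(P.reshape(-1,3)).reshape(480,640,3)+c['position']
E
python3 - <<'E'
from h import *
c=shot('top','top.png');s=shot('side','side.png')
cv2.imwrite('pics/both.png',cv2.resize(np.vstack([c['pixels'],s['pixels']])[:,:,::-1],(400,600))) 
for k in (c,s): print(k['position'],k['orientation'],k['fovy'],k['cx'],k['cy'])
print(r.read_state())
E
```

```text
[ 0.36233336 -0.09959985  0.90996983] [ 0.70776883 -0.70001585  0.06330084 -0.07095135] 52.52552552695166 321.7110624619749 243.2245442565405
[0.12966085 0.59745678 0.44739805] [-0.22244622  0.80501616 -0.52950988  0.14861344] 48.60149630546147 320.5365911045438 241.83174757154038
{'time': 0.1, 'joint_positions': array([ 1.14441827,  0.33279216, -0.0646902 ,  1.46080309,  0.02162182,
        1.34990005, -0.08848946]), 'joint_vel': array([ 0.0002878 , -0.00016258,  0.00018836, -0.00200408, -0.00222859,
       -0.00030698,  0.00094905]), 'joint_torque': array([ 1.91644358e-03, -6.24548435e+01,  2.50402669e-02, -3.90715420e+01,
       -6.14436949e-02,  3.66171263e-02,  5.52356198e-05]), 'ee_pos': array([ 0.24541919, -0.57445013,  0.22186969]), 'eef_rot': array([ 9.79686939e-01,  2.00532136e-01, -1.58609796e-04, -5.82107958e-04]), 'ft_force': array([-0.88816788, -0.76939947, -0.37232481]), 'torque': array([ 9.51248925e-05,  6.61594943e-02, -6.41753880e-02]), 'grip_force': 0.0, 'width': 0.08708004369066691}
```

View pics/top.png

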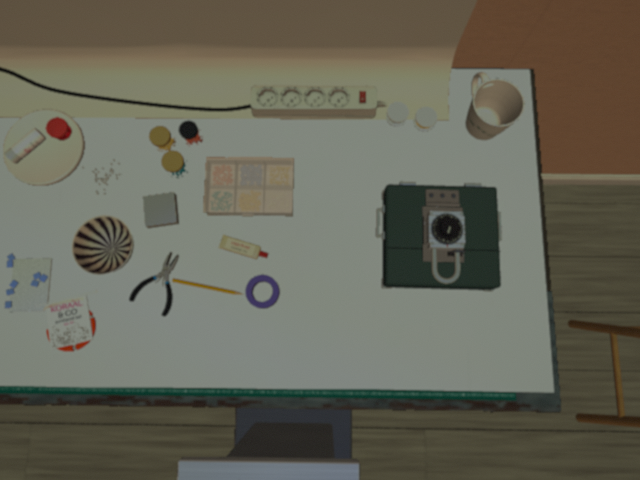

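View pics/side.png

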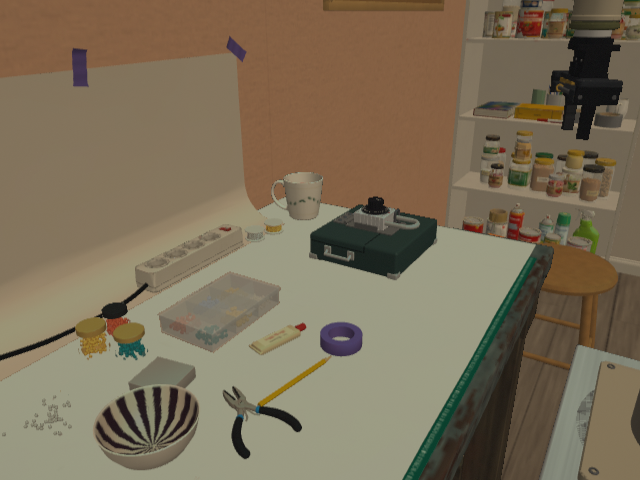

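The top view shows the box at about (440,237), the knob at (447,229) and the shackle bow towards the robot at (446,282). The side view shows the knob at (376,205), with the tape, glue and pencil well to the left of the box.

```bash
python3 - <<'E'
from h import *
c=shot('top'); P=pts(c)
for u,v in [(447,229),(447,245),(446,280),(440,210),(400,270),(430,270)]: print(u,v,P[v,u].round(4),onz(c,u,v,.1).round(3))
cr=c['pixels'][170:300,370:520,::-1]; cv2.imwrite('pics/crop.png',cv2.resize(cr,None,fx=5,fy=4.6*130/130,interpolation=2)[:598])
# knob: points z>0.1 near
m=(P[...,2]>.098)&(P[...,2]<.13)&(np.abs(P[...,1]-P[229,447,1])<.05)&(np.abs(P[...,0]-P[229,447,0])<.05)
print('knob',m.sum(),P[m].mean(0),P[m].min(0),P[m].max(0))
m=(P[...,2]>.05)&(P[...,2]<.0585)&(np.abs(P[...,1]-P[229,447,1])<.15)&(np.abs(P[...,0]-P[229,447,0])<.15)
q=P[m][:,:2].astype(np.float32); print('box',cv2.minAreaRect(q), np.median(P[m][:,2]))
m=(P[...,2]>.066)&(P[...,2]<.1)&(np.abs(P[...,1]-P[229,447,1])<.05)&(np.abs(P[...,0]-P[229,447,0])<.15)
q=P[m];print('lock+sh',q.min(0),q.max(0))
s=shot('side');S=pts(s)
m=(S[...,2]>.1)&(S[...,2]<.13)&(np.abs(S[...,1]-P[229,447,1])<.05)&(np.abs(S[...,0]-P[229,447,0])<.05)
print('side knob',m.sum(),S[m].mean(0),S[m].min(0),S[m].max(0))
E
```

```text
447 229 [ 0.5425 -0.2999  0.111 ] [ 0.545 -0.303  0.1  ]
447 245 [ 0.5189 -0.3038  0.0914] [ 0.517 -0.302  0.1  ]
446 280 [ 0.4601 -0.3025  0.081 ] [ 0.458 -0.298  0.1  ]
440 210 [ 0.5892 -0.3018  0.0587] [ 0.578 -0.292  0.1  ]
400 270 [ 0.4799 -0.2282  0.0558] [ 0.474 -0.222  0.1  ]
430 270 [ 0.4804 -0.281   0.0562] [ 0.474 -0.272  0.1  ]
knob 294 [ 0.54634466 -0.30265252  0.11114206] [ 0.53206444 -0.31891022  0.09825353] [ 0.56261525 -0.28819372  0.11649055]
box ((0.5472169518470764, -0.30410438776016235), (0.20416539907455444, 0.19171863794326782), 88.79904174804688) 0.056881153199246914
lock+sh [ 0.45530942 -0.33917317  0.06602217] [ 0.61339814 -0.26737522  0.09978871]
side knob 170 [ 0.54589921 -0.29850928  0.10960523] [ 0.53290662 -0.31975352  0.10001852] [ 0.56226619 -0.28858719  0.1157318 ]
```

View pics/crop.png

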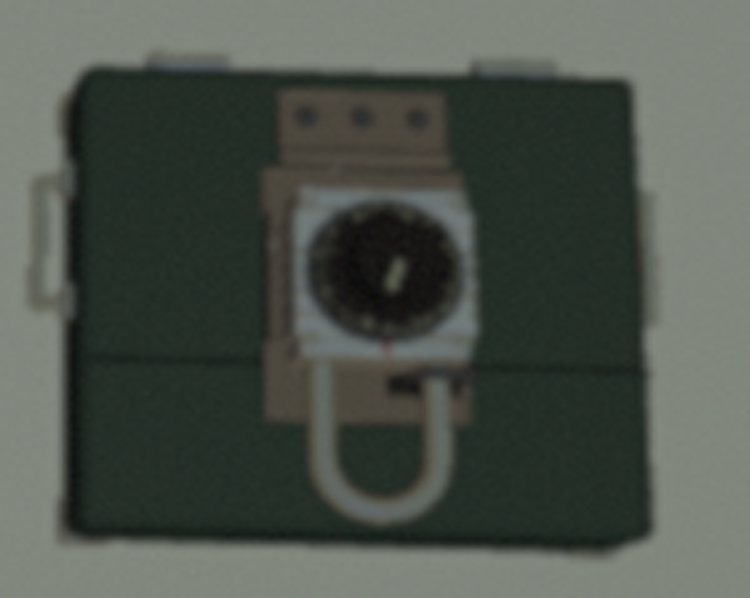

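The crop shows the lock straight along the box: knob at crop (388,270), shackle towards the robot, and the staple at the shackle's right leg (430,380). I'll go above the knob, wound back counter-clockwise.

apply_moves(
  steps=[
    [0, 0, -1.1, 192, -65, 10, 1],
    [0, 0, -2.23, 384, -131, 22, 1],
    [0, 0, -2.23, 384, -131, 22, 1],
    [0, 0, -2.23, 384, -131, 22, 1],
    [0, 0, -2.23, 384, -131, 22, 1],
    [0, 0, -2.23, 384, -131, 22, 1],
    [0, 0, -2.23, 384, -131, 22, 1],
    [0, 0, -2.23, 384, -131, 22, 1],
    [0, 0, -2.23, 384, -131, 22, 1],
    [0, 0, -2.23, 384, -131, 22, 1],
    [0, 0, -2.23, 384, -131, 22, 1],
    [0, 0, -2.23, 384, -131, 22, 1],
    [0, 0, -2.23, 384, -131, 22, 1],
    [0, 0, -2.23, 384, -131, 22, 1],
    [0, 0, -2.23, 384, -131, 22, 1],
    [0, 0, -2.23, 384, -131, 22, 1],
    [0, 0, -2.23, 384, -131, 22, 1],
    [0, 0, -2.23, 384, -131, 22, 1],
    [0, 0, -2.23, 384, -131, 22, 1],
    [0, 0, -2.23, 384, -131, 22, 1],
  ],
  force=25,
)

```text
time: 1.87
ee_pos: [0.5471, -0.3035, 0.2004]
eef_rot: [0.253, 0.967, 0.0, -0.0]
ft_force: [-0.4, 0.1, -0.1]
width: 0.087
grip_force: 0.0
```

```bash
cat >> h.py <<'E'
def st():
    s=r.read_state(); Rm=R.from_quat(s['eef_rot']).as_matrix()
    print('t',round(s['time'],2),'q',s['joint_positions'].round(3),'p',s['ee_pos'].round(4),'yaw',np.degrees(np.arctan2(Rm[1,0],Rm[0,0])).round(1),'z',Rm[:,2].round(3),'F',s['ft_force'].round(2),'M',s['torque'].round(3),'w',round(s['width'],4),'g',round(s['grip_force'],1))
    return s,Rm
def to(x,y,z):
    s,Rm=st(); print('shift mm',(Rm.T@(np.array([x,y,z])-s['ee_pos'])*1000).round(1))
E
python3 - <<'E'
from h import *
st()
c=shot('wrist','w1.png'); P=pts(c); print(c['position'])
m=(P[...,2]>.1)&(P[...,2]<.122)&(np.abs(P[...,1]+.303)<.035)&(np.abs(P[...,0]-.547)<.035)
q=P[m]; print('knob',m.sum(),q.min(0),q.max(0),cv2.minEnclosingCircle(q[:,:2].astype(np.float32)))
m=(P[...,2]>.083)&(P[...,2]<.096)&(np.abs(P[...,1]+.303)<.06)&(np.abs(P[...,0]-.547)<.06)
q=P[m]; print('body',m.sum(),q.min(0),q.max(0))
E
```

```text
t 1.87 q [ 0.875  0.405 -0.58   1.465  0.224  1.338  1.34 ] p [ 0.5471 -0.3035  0.2004] yaw 150.7 z [-0.  0. -1.] F [-0.41  0.11 -0.1 ] M [ 0.059 -0.131 -0.028] w 0.087 g 0.0
[ 0.47859682 -0.26420932  0.36270865]
knob 1531 [ 0.53495619 -0.31979866  0.10009309] [ 0.56593747 -0.28907537  0.114326  ] ((0.5505632758140564, -0.30451685190200806), 0.01575113646686077)
body 5058 [ 0.50937088 -0.33596057  0.08308089] [ 0.58345053 -0.27339711  0.09598678]
```

View pics/w1.png

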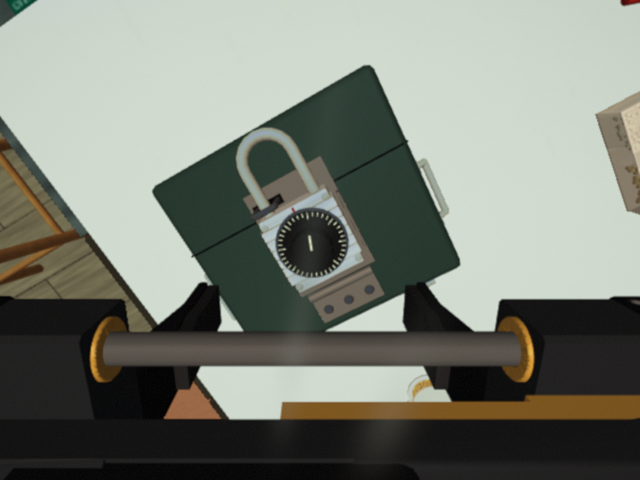

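The wrist view shows the knob at (311,243), the shackle bow at (268,135) and the staple at (268,207). All are clear of the fingers, so I'll descend and grip the knob.

apply_moves(
  steps=[
    [0, 0, 0, -2, 0.5, 35, 1],
    [0, 0, 0, -2, 0.5, 70, 1],
    [0, 0, 0, -2, 0.5, 90, 1],
    [0, 0, 0, -2, 0.5, 100, 1],
    [0, 0, 0, -2, 0.5, 105, 1],
    [0, 0, 0, -2, 0.5, 105, 1],
    [0, 0, 0, -2, 0.5, 105, -1],
    [0, 0, 0, -2, 0.5, 105, -1],
    [0, 0, 0, -2, 0.5, 105, -1],
    [0, 0, 0, -2, 0.5, 105, -1],
    [0, 0, 0, -2, 0.5, 105, -1],
    [0, 0, 0, -2, 0.5, 105, -1],
    [0, 0, 0, -2, 0.5, 105, -1],
    [0, 0, 0, -2, 0.5, 105, -1],
  ],
  force=25,
)

```text
time: 3.08
ee_pos: [0.5492, -0.3039, 0.0956]
eef_rot: [0.251, 0.968, -0.0, 0.0]
ft_force: [0.4, 0.9, 0.1]
width: 0.0419
grip_force: 0.0
```

```bash
python3 -c "
from h import *
st()"
```

```text
t 3.08 q [ 0.859  0.495 -0.558  1.576  0.279  1.151  1.304] p [ 0.5492 -0.3039  0.0956] yaw 150.9 z [ 0. -0. -1.] F [0.37 0.9  0.06] M [ 0.036 -0.16  -0.038] w 0.0419 g 0.0
```

Still closing. I'll finish that and start turning (0.035 rad per row, 0.42 rad/s).

apply_moves(
  steps=[
    [0, 0, 0, 0, 0, 0, -1],
    [0, 0, 0, 0, 0, 0, -1],
    [0, 0, 0, 0, 0, 0, -1],
    [0, 0, 0, 0, 0, 0, -1],
    [0, 0, 0, 0, 0, 0, -1],
    [0, 0, 0, 0, 0, 0, -1],
    [0, 0, 0.035, 0, 0, 0, -1],
    [0, 0, 0.07, 0, 0, 0, -1],
    [0, 0, 0.105, 0, 0, 0, -1],
    [0, 0, 0.14, 0, 0, 0, -1],
    [0, 0, 0.175, 0, 0, 0, -1],
    [0, 0, 0.21, 0, 0, 0, -1],
    [0, 0, 0.245, 0, 0, 0, -1],
    [0, 0, 0.28, 0, 0, 0, -1],
    [0, 0, 0.315, 0, 0, 0, -1],
    [0, 0, 0.35, 0, 0, 0, -1],
  ],
)

```text
time: 4.42
ee_pos: [0.5494, -0.3042, 0.0956]
eef_rot: [0.417, 0.909, -0.0, 0.0]
ft_force: [1.3, -0.3, -0.6]
width: 0.0294
grip_force: 25.0
```

```bash
python3 -c "
from h import *
st()"
```

```text
t 4.42 q [ 0.813  0.482 -0.494  1.578  0.244  1.143  0.975] p [ 0.5494 -0.3042  0.0956] yaw 130.7 z [ 0. -0. -1.] F [ 1.32 -0.33 -0.64] M [-0.173 -0.322  0.041] w 0.0294 g 25.0
```

apply_moves(
  steps=[
    [0, 0, 0.035, 0, 0, 0, -1],
    [0, 0, 0.07, 0, 0, 0, -1],
    [0, 0, 0.105, 0, 0, 0, -1],
    [0, 0, 0.14, 0, 0, 0, -1],
    [0, 0, 0.175, 0, 0, 0, -1],
    [0, 0, 0.21, 0, 0, 0, -1],
    [0, 0, 0.245, 0, 0, 0, -1],
    [0, 0, 0.28, 0, 0, 0, -1],
    [0, 0, 0.315, 0, 0, 0, -1],
    [0, 0, 0.35, 0, 0, 0, -1],
    [0, 0, 0.385, 0, 0, 0, -1],
    [0, 0, 0.42, 0, 0, 0, -1],
  ],
)

```text
time: 5.42
ee_pos: [0.5497, -0.3038, 0.0956]
eef_rot: [0.597, 0.802, 0.0, 0.0]
ft_force: [1.6, -0.4, -1.7]
width: 0.0293
grip_force: 25.0
```

```bash
python3 - <<'E'
from h import *
st()
c=shot('wrist','w2.png')
E
```

```text
t 5.42 q [ 0.757  0.468 -0.42   1.582  0.204  1.134  0.582] p [ 0.5497 -0.3038  0.0956] yaw 106.7 z [ 0.001 -0.    -1.   ] F [ 1.63 -0.35 -1.66] M [-0.08  -0.622  0.236] w 0.0293 g 25.0
```

View pics/w2.png

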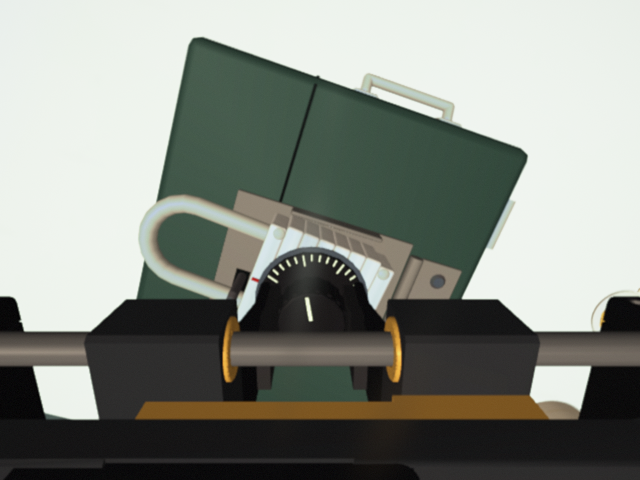

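The wrist view shows the knob held between the fingers at (310,300) and the shackle bow end at (145,240), still near the body. I'll measure how far the shackle sticks out.

```bash
cat >> h.py <<'E'
def sh():
    c=shot('wrist');P=pts(c)
    m=(P[...,2]>.069)&(P[...,2]<.083)&(np.abs(P[...,1]+.304)<.03)&(P[...,0]>.38)&(P[...,0]<.5)
    x=np.sort(P[m][:,0]); 
    m=(P[...,2]>.084)&(P[...,2]<.092)&(np.abs(P[...,1]+.295)<.02)&(P[...,0]>.43)
    b=np.sort(P[m][:,0]); print('bow x',x[[5,20]].round(4),'body x',b[[5,20]].round(4))
E
python3 -c "
from h import *
st();sh()"
```

```text
t 5.47 q [ 0.756  0.468 -0.42   1.582  0.204  1.134  0.579] p [ 0.5497 -0.3038  0.0956] yaw 106.6 z [ 0.001 -0.    -1.   ] F [ 1.94 -0.8  -1.47] M [-0.064 -0.586  0.093] w 0.0291 g 25.0
bow x [0.4583 0.459 ] body x [0.5102 0.5111]
```

apply_moves(
  steps=[
    [0, 0, 0.035, 0, 0, 0, -1],
    [0, 0, 0.07, 0, 0, 0, -1],
    [0, 0, 0.105, 0, 0, 0, -1],
    [0, 0, 0.14, 0, 0, 0, -1],
  ],
)

```text
time: 5.85
ee_pos: [0.5494, -0.3038, 0.0956]
eef_rot: [0.651, 0.759, 0.0, 0.0]
ft_force: [1.4, 1.2, 1.9]
width: 0.0292
grip_force: 25.0
```

```bash
python3 -c "
from h import *
st();sh()"
```

```text
t 5.85 q [ 0.739  0.464 -0.396  1.583  0.192  1.133  0.452] p [ 0.5494 -0.3038  0.0956] yaw 98.8 z [ 0.  0. -1.] F [1.38 1.16 1.88] M [ 0.279 -0.386  0.045] w 0.0292 g 25.0
bow x [0.458  0.4586] body x [0.5135 0.5144]
```

apply_moves(
  steps=[
    [0, 0, 0.035, 0, 0, 0, -1],
    [0, 0, 0.07, 0, 0, 0, -1],
    [0, 0, 0.105, 0, 0, 0, -1],
    [0, 0, 0.14, 0, 0, 0, -1],
    [0, 0, 0.175, 0, 0, 0, -1],
    [0, 0, 0.21, 0, 0, 0, -1],
  ],
)

```text
time: 6.4
ee_pos: [0.5494, -0.3038, 0.0956]
eef_rot: [0.727, 0.687, 0.0, 0.0]
ft_force: [1.8, -0.8, -0.2]
width: 0.0292
grip_force: 25.0
```

```bash
python3 -c "
from h import *
st();sh()"
```

```text
t 6.4 q [ 0.711  0.459 -0.359  1.585  0.173  1.129  0.255] p [ 0.5494 -0.3038  0.0956] yaw 86.8 z [ 0.  0. -1.] F [ 1.77 -0.78 -0.24] M [-0.078 -0.469  0.05 ] w 0.0292 g 25.0
bow x [0.4577 0.4586] body x [0.5119 0.5128]
```

apply_moves(
  steps=[
    [0, 0, 0.035, 0, 0, 0, -1],
    [0, 0, 0.07, 0, 0, 0, -1],
    [0, 0, 0.105, 0, 0, 0, -1],
    [0, 0, 0.14, 0, 0, 0, -1],
  ],
)

```text
time: 6.78
ee_pos: [0.5493, -0.3038, 0.0955]
eef_rot: [0.773, 0.635, 0.0, -0.0]
ft_force: [1.0, -0.2, -1.3]
width: 0.0292
grip_force: 25.0
```

```bash
python3 -c "
from h import *
st();sh()"
```

```text
t 6.78 q [ 0.692  0.456 -0.335  1.586  0.161  1.127  0.124] p [ 0.5493 -0.3038  0.0955] yaw 78.8 z [ 0.  0. -1.] F [ 0.96 -0.22 -1.29] M [-0.09  -0.334  0.099] w 0.0292 g 25.0
bow x [0.4595 0.4607] body x [0.5172 0.5177]
```

apply_moves(
  steps=[
    [0, 0, 0.035, 0, 0, 0, -1],
    [0, 0, 0.07, 0, 0, 0, -1],
    [0, 0, 0.105, 0, 0, 0, -1],
    [0, 0, 0.14, 0, 0, 0, -1],
    [0, 0, 0.175, 0, 0, 0, -1],
  ],
)

```text
time: 7.25
ee_pos: [0.5494, -0.3039, 0.0956]
eef_rot: [0.825, 0.565, 0.0, 0.0]
ft_force: [1.8, -1.0, -1.1]
width: 0.0292
grip_force: 25.0
```

```bash
python3 -c "
from h import *
st();sh()"
```

```text
t 7.25 q [ 0.669  0.452 -0.304  1.587  0.146  1.125 -0.04 ] p [ 0.5494 -0.3039  0.0956] yaw 68.8 z [ 0. -0. -1.] F [ 1.78 -0.98 -1.12] M [-0.094 -0.511  0.052] w 0.0292 g 25.0
bow x [0.4691 0.4713] body x [0.5174 0.518 ]
```

apply_moves(
  steps=[
    [0, 0, 0.035, 0, 0, 0, -1],
    [0, 0, 0.07, 0, 0, 0, -1],
    [0, 0, 0.105, 0, 0, 0, -1],
    [0, 0, 0.14, 0, 0, 0, -1],
    [0, 0, 0.175, 0, 0, 0, -1],
  ],
)

```text
time: 7.72
ee_pos: [0.5496, -0.3039, 0.0956]
eef_rot: [0.871, 0.491, 0.0, 0.0]
ft_force: [3.2, -0.2, -1.0]
width: 0.0289
grip_force: 25.0
```

```bash
python3 -c "
from h import *
st();sh()"
```

```text
t 7.72 q [ 0.646  0.448 -0.274  1.588  0.131  1.122 -0.205] p [ 0.5496 -0.3039  0.0956] yaw 58.8 z [ 0.001 -0.    -1.   ] F [ 3.19 -0.17 -0.99] M [-0.151 -0.622  0.075] w 0.0289 g 25.0
bow x [0.4922 0.4946] body x [0.5178 0.5186]
```

```bash
cat >> h.py <<'E'
def sh2():
    for n in ('side','top'):
        c=shot(n,n+'_now.png');P=pts(c)
        m=(P[...,2]>.066)&(P[...,2]<.084)&(np.abs(P[...,1]+.304)<.03)&(P[...,0]>.38)&(P[...,0]<.5)
        x=np.sort(P[m][:,0]); print(n,len(x),x[[2,8]].round(4) if len(x)>8 else '')
E
python3 - <<'E'
from h import *
sh2()
a=cv2.imread('pics/side_now.png')[150:290,280:460]; b=cv2.imread('pics/top_now.png')[150:310,360:530]
cv2.imwrite('pics/now.png',np.hstack([cv2.resize(a,(400,311)),cv2.resize(b,(330,311))]))
E
```

```text
side 214 [0.4552 0.4562]
top 171 [0.4535 0.455 ]
```

View pics/now.png

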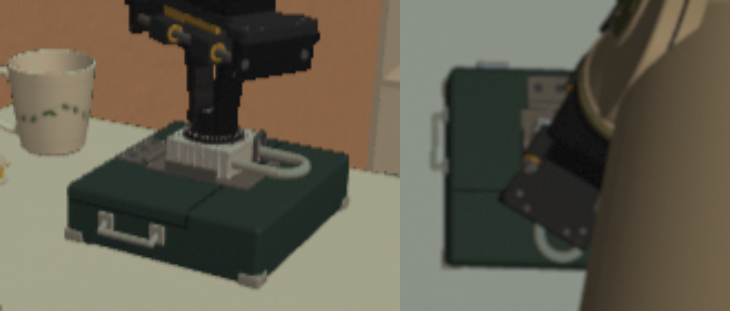

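The side crop shows the shackle bow ending at (310,165), not sprung yet. Both cameras still see the bow, so I'll use them as I turn on.

apply_moves(
  steps=[
    [0, 0, 0.035, 0, 0, 0, -1],
    [0, 0, 0.07, 0, 0, 0, -1],
    [0, 0, 0.105, 0, 0, 0, -1],
    [0, 0, 0.14, 0, 0, 0, -1],
    [0, 0, 0.175, 0, 0, 0, -1],
  ],
)

```text
time: 8.28
ee_pos: [0.5495, -0.3038, 0.0956]
eef_rot: [0.911, 0.412, 0.0, 0.0]
ft_force: [2.3, 1.1, -0.3]
width: 0.0293
grip_force: 25.0
```

```bash
python3 -c "
from h import *
st();sh2()"
```

```text
t 8.28 q [ 0.623  0.445 -0.244  1.59   0.116  1.12  -0.37 ] p [ 0.5495 -0.3038  0.0956] yaw 48.7 z [ 0.001 -0.    -1.   ] F [ 2.34  1.15 -0.29] M [-0.031 -0.522  0.066] w 0.0293 g 25.0
side 208 [0.4549 0.4558]
top 271 [0.4535 0.4547]
```

apply_moves(
  steps=[
    [0, 0, 0.035, 0, 0, 0, -1],
    [0, 0, 0.07, 0, 0, 0, -1],
    [0, 0, 0.105, 0, 0, 0, -1],
    [0, 0, 0.14, 0, 0, 0, -1],
    [0, 0, 0.175, 0, 0, 0, -1],
  ],
)

```text
time: 8.8
ee_pos: [0.5493, -0.3039, 0.0956]
eef_rot: [0.943, 0.331, 0.0, 0.0]
ft_force: [1.8, -0.0, -1.3]
width: 0.0289
grip_force: 25.0
```

```bash
python3 -c "
from h import *
st();sh2()"
```

```text
t 8.8 q [ 0.599  0.442 -0.214  1.591  0.101  1.119 -0.534] p [ 0.5493 -0.3039  0.0956] yaw 38.7 z [ 0. -0. -1.] F [ 1.77 -0.02 -1.34] M [-0.038 -0.442  0.096] w 0.0289 g 25.0
side 214 [0.4547 0.4558]
top 225 [0.4536 0.4539]
```

apply_moves(
  steps=[
    [0, 0, 0.035, 0, 0, 0, -1],
    [0, 0, 0.07, 0, 0, 0, -1],
    [0, 0, 0.105, 0, 0, 0, -1],
    [0, 0, 0.14, 0, 0, 0, -1],
    [0, 0, 0.175, 0, 0, 0, -1],
  ],
)

```text
time: 9.32
ee_pos: [0.5492, -0.304, 0.0956]
eef_rot: [0.969, 0.248, -0.0, 0.0]
ft_force: [0.5, 0.4, -0.7]
width: 0.0292
grip_force: 25.0
```

```bash
python3 -c "
from h import *
st();sh2()"
```

```text
t 9.32 q [ 0.576  0.44  -0.184  1.593  0.087  1.117 -0.699] p [ 0.5492 -0.304   0.0956] yaw 28.7 z [-0. -0. -1.] F [ 0.54  0.41 -0.69] M [-0.025 -0.292  0.039] w 0.0292 g 25.0
side 219 [0.4543 0.4554]
top 233 [0.452  0.4537]
```

apply_moves(
  steps=[
    [0, 0, 0.035, 0, 0, 0, -1],
    [0, 0, 0.07, 0, 0, 0, -1],
    [0, 0, 0.105, 0, 0, 0, -1],
    [0, 0, 0.14, 0, 0, 0, -1],
    [0, 0, 0.175, 0, 0, 0, -1],
  ],
)

```text
time: 9.83
ee_pos: [0.549, -0.3041, 0.0956]
eef_rot: [0.987, 0.162, -0.0, 0.0]
ft_force: [1.6, 0.1, -0.1]
width: 0.0292
grip_force: 25.0
```

```bash
python3 -c "
from h import *
st();sh2()"
```

```text
t 9.83 q [ 0.553  0.438 -0.154  1.594  0.073  1.115 -0.864] p [ 0.549  -0.3041  0.0956] yaw 18.6 z [-0. -0. -1.] F [ 1.56  0.14 -0.1 ] M [-0.098 -0.142 -0.004] w 0.0292 g 25.0
side 218 [0.4537 0.4553]
top 217 [0.452  0.4534]
```

apply_moves(
  steps=[
    [0, 0, 0.035, 0, 0, 0, -1],
    [0, 0, 0.07, 0, 0, 0, -1],
    [0, 0, 0.105, 0, 0, 0, -1],
    [0, 0, 0.14, 0, 0, 0, -1],
    [0, 0, 0.175, 0, 0, 0, -1],
  ],
)

```text
time: 10.35
ee_pos: [0.549, -0.3044, 0.0956]
eef_rot: [0.997, 0.075, -0.0, 0.0]
ft_force: [-0.0, -1.2, -0.5]
width: 0.0295
grip_force: 25.0
```

```bash
python3 -c "
from h import *
st();sh2()"
```

```text
t 10.35 q [ 0.53   0.436 -0.124  1.596  0.059  1.114 -1.029] p [ 0.549  -0.3044  0.0956] yaw 8.6 z [-0. -0. -1.] F [-0.   -1.22 -0.52] M [-0.285 -0.062  0.044] w 0.0295 g 25.0
side 247 [0.4469 0.449 ]
top 186 [0.4467 0.4484]
```

apply_moves(
  steps=[
    [0, 0, 0.035, 0, 0, 0, -1],
    [0, 0, 0.07, 0, 0, 0, -1],
    [0, 0, 0.105, 0, 0, 0, -1],
    [0, 0, 0.14, 0, 0, 0, -1],
    [0, 0, 0.175, 0, 0, 0, -1],
  ],
)

```text
time: 10.87
ee_pos: [0.5502, -0.3055, 0.0962]
eef_rot: [1.0, -0.012, 0.001, 0.001]
ft_force: [5.8, -6.2, -1.8]
width: 0.0292
grip_force: 25.0
```

```bash
python3 -c "
from h import *
st();sh2()"
```

```text
t 10.87 q [ 0.507  0.434 -0.094  1.596  0.045  1.11  -1.193] p [ 0.5502 -0.3055  0.0962] yaw -1.4 z [ 0.003 -0.003 -1.   ] F [ 5.79 -6.16 -1.77] M [-1.26  -1.251  0.485] w 0.0292 g 25.0
side 234 [0.45   0.4508]
top 188 [0.4485 0.4502]
```

The shackle has sprung out by 7 mm; the last turn pressed against the stop. I'll back off a little and release.

apply_moves(
  steps=[
    [0, 0, -0.04, 0, 0, 0, -1],
    [0, 0, -0.08, 0, 0, 0, -1],
    [0, 0, -0.11, 0, 0, 0, -1],
    [0, 0, -0.11, 0, 0, 0, -1],
  ],
)

```text
time: 11.3
ee_pos: [0.5496, -0.3043, 0.0958]
eef_rot: [0.999, 0.044, 0.0, 0.0]
ft_force: [2.3, -1.9, -1.2]
width: 0.0291
grip_force: 25.0
```

```bash
python3 -c "
from h import *
st();sh2()"
```

```text
t 11.3 q [ 0.522  0.435 -0.114  1.596  0.054  1.113 -1.088] p [ 0.5496 -0.3043  0.0958] yaw 5.1 z [ 0.001 -0.001 -1.   ] F [ 2.27 -1.91 -1.23] M [-0.495 -0.475  0.098] w 0.0291 g 25.0
side 242 [0.4488 0.4497]
top 204 [0.4471 0.4485]
```

apply_moves(
  steps=[
    [0, 0, 0, 0, 0, 0, 1],
    [0, 0, 0, 0, 0, 0, 1],
    [0, 0, 0, 0, 0, 0, 1],
    [0, 0, 0, 0, 0, 0, 1],
    [0, 0, 0, 0, 0, 0, 1],
    [0, 0, 0, 0, 0, -5, 1],
    [0, 0, 0, 0, 0, -35, 1],
    [0, 0, 0.09, -30, 0, -70, 1],
    [0, 0, 0.09, -60, 0, -90, 1],
    [0, 0, 0.09, -60, 0, -90, 1],
    [0, 0, 0.09, -60, 0, -90, 1],
    [0, 0, 0.09, -60, 0, -90, 1],
    [0, 0, 0.09, -60, 0, -90, 1],
  ],
)

```text
time: 12.48
ee_pos: [0.4898, -0.3082, 0.1847]
eef_rot: [1.0, -0.002, -0.0, -0.0]
ft_force: [0.0, 0.1, 0.3]
width: 0.0871
grip_force: 0.0
```

```bash
python3 - <<'E'
from h import *
st()
c=shot('wrist','w3.png');P=pts(c)
m=(P[...,2]>.07)&(P[...,2]<.084)&(np.abs(P[...,1]+.304)<.045)&(P[...,0]>.38)&(P[...,0]<.5)
q=P[m]; print(len(q),q.min(0),q.max(0))
for x in (.47,.475,.48,.485,.49,.495):
    a=P[m&(np.abs(P[...,0]-x)<.0015)]
    if len(a): y=a[:,1]; print(x,y.min().round(4),y[y<-.304].max().round(4),y[y>-.304].min().round(4),y.max().round(4),'z',a[:,2].max().round(4))
m=(P[...,2]>.084)&(P[...,2]<.096)&(np.abs(P[...,1]+.303)<.04)&(P[...,0]>.5)
q=P[m];print('body',q.min(0),q.max(0))
sh2()
E
```

```text
t 12.48 q [ 0.56   0.258 -0.092  1.636  0.024  1.25  -1.112] p [ 0.4898 -0.3082  0.1847] yaw -0.3 z [-0.001  0.001 -1.   ] F [0.01 0.08 0.31] M [ 0.045 -0.033 -0.017] w 0.0871 g 0.0
1673 [ 0.45047228 -0.32484559  0.07225382] [ 0.49997944 -0.27529472  0.08041435]
0.47 -0.3228 -0.3144 -0.2845 -0.2754 z 0.0799
0.475 -0.3235 -0.3151 -0.2837 -0.2754 z 0.0803
0.48 -0.3235 -0.3151 -0.2839 -0.2757 z 0.0804
0.485 -0.3242 -0.3158 -0.2841 -0.2758 z 0.0801
0.49 -0.3241 -0.3158 -0.2843 -0.2759 z 0.0799
0.495 -0.3248 -0.3165 -0.2844 -0.276 z 0.0803
body [ 0.50913625 -0.33580554  0.08432528] [ 0.58135569 -0.27159168  0.09596746]
side 241 [0.4487 0.4498]
top 258 [0.4471 0.4484]
```

View pics/w3.png

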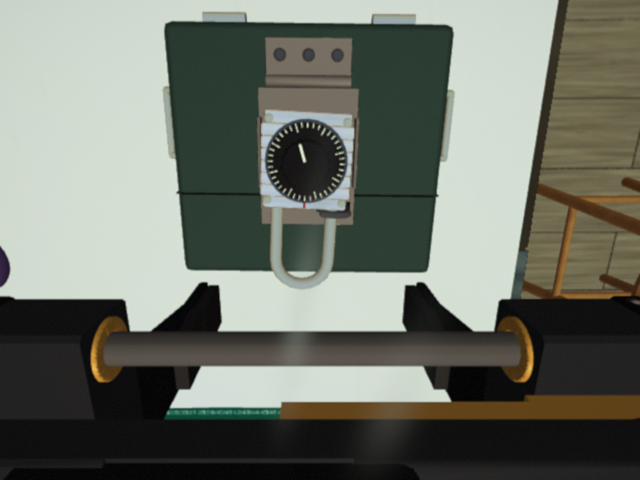

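The wrist view shows the sprung shackle, with its legs at columns 276 and 331 and the bow at (302,283). The staple is at (335,212), behind the grip place. I'll descend and grip across both legs.

apply_moves(
  steps=[
    [0, 0, 0.03, -6, -8, 30, 1],
    [0, 0, 0.03, -6, -8, 65, 1],
    [0, 0, 0.03, -6, -8, 95, 1],
    [0, 0, 0.03, -6, -8, 112, 1],
    [0, 0, 0.03, -6, -8, 122, 1],
    [0, 0, 0.03, -6, -8, 122.5, 1],
    [0, 0, 0.03, -6, -8, 122.5, 1],
    [0, 0, 0.03, -6, -8, 122.5, -1],
    [0, 0, 0.03, -6, -8, 122.5, -1],
    [0, 0, 0.03, -6, -8, 122.5, -1],
    [0, 0, 0.03, -6, -8, 122.5, -1],
    [0, 0, 0.03, -6, -8, 122.5, -1],
    [0, 0, 0.03, -6, -8, 122.5, -1],
    [0, 0, 0.03, -6, -8, 122.5, -1],
    [0, 0, 0.03, -6, -8, 122.5, -1],
    [0, 0, 0.03, -6, -8, 122.5, -1],
    [0, 0, 0.03, -6, -8, 122.5, -1],
    [0, 0, 0.03, -6, -8, 122.5, -1],
  ],
  force=45,
)

```text
time: 14.13
ee_pos: [0.4835, -0.301, 0.0631]
eef_rot: [1.0, -0.018, 0.0, 0.0]
ft_force: [-0.8, -0.3, 0.7]
width: 0.0473
grip_force: 45.0
```

```bash
python3 -c "
from h import *
st();sh2()"
```

```text
t 14.13 q [ 0.554  0.356 -0.092  1.783  0.038  1.004 -1.16 ] p [ 0.4835 -0.301   0.0631] yaw -2.1 z [ 0. -0. -1.] F [-0.83 -0.29  0.67] M [-0.     0.124  0.033] w 0.0473 g 45.0
side 212 [0.4486 0.4497]
top 88 [0.447  0.4484]
```

apply_moves(
  steps=[
    [0, 0, 0, -2, 0, 0, -1],
    [0, 0, 0, -4, 0, 0, -1],
    [0, 0, 0, -6, 0, 0, -1],
    [0, 0, 0, -8, 0, 0, -1],
    [0, 0, 0, -10, 0, 0, -1],
    [0, 0, 0, -12, 0, 0, -1],
    [0, 0, 0, -14, 0, 0, -1],
    [0, 0, 0, -16, 0, 0, -1],
    [0, 0, 0, -18, 0, 0, -1],
    [0, 0, 0, -20, 0, 0, -1],
    [0, 0, 0, -22, 0, 0, -1],
    [0, 0, 0, -24, 0, 0, -1],
    [0, 0, 0, -26, 0, 0, -1],
  ],
)

```text
time: 15.32
ee_pos: [0.4592, -0.2999, 0.0635]
eef_rot: [1.0, -0.018, 0.002, 0.0]
ft_force: [15.6, -0.4, -5.6]
width: 0.0474
grip_force: 44.9
```

```bash
cat >> h.py <<'E'
def body():
    c=shot('side','side_now.png');P=pts(c)
    m=(P[...,2]>.1)&(P[...,2]<.13)&(np.abs(P[...,1]+.304)<.03)&(np.abs(P[...,0]-.545)<.04)
    if m.sum(): print('knob side',m.sum(),P[m].mean(0).round(4),P[m].min(0).round(4),P[m].max(0).round(4))
E
python3 -c "
from h import *
st();sh2();body()"
```

```text
t 15.32 q [ 0.574  0.312 -0.09   1.841  0.032  0.986 -1.136] p [ 0.4592 -0.2999  0.0635] yaw -2.0 z [ 0.004 -0.001 -1.   ] F [15.61 -0.39 -5.6 ] M [ 0.033 -3.252  0.323] w 0.0474 g 44.9
side 283 [0.4243 0.4259]
top 55 [0.423  0.4244]
knob side 129 [ 0.5455 -0.2949  0.1096] [ 0.5305 -0.3144  0.1004] [ 0.5594 -0.2849  0.1163]
```

apply_moves(
  steps=[
    [0, 0, 0, -2, 0, 0, -1],
    [0, 0, 0, -3, 0, 0, -1],
    [0, 0, 0, -3, 0, 0, -1],
    [0, 0, 0, -3, 0, 0, -1],
  ],
)

```text
time: 15.8
ee_pos: [0.459, -0.2999, 0.0643]
eef_rot: [1.0, -0.017, 0.004, 0.001]
ft_force: [18.1, -2.5, -6.6]
width: 0.0475
grip_force: 44.9
```

```bash
python3 - <<'E'
from h import *
st();sh2();body()
c=shot('wrist','w4.png')
E
```

```text
t 15.8 q [ 0.575  0.308 -0.091  1.845  0.031  0.981 -1.133] p [ 0.459  -0.2999  0.0643] yaw -1.9 z [ 0.009 -0.002 -1.   ] F [18.1  -2.46 -6.61] M [-0.006 -3.995  0.378] w 0.0475 g 44.9
side 285 [0.4245 0.4252]
top 47 [0.4228 0.4244]
knob side 137 [ 0.5446 -0.2952  0.1096] [ 0.5305 -0.3189  0.1001] [ 0.56   -0.2859  0.1161]
```

View pics/w4.png

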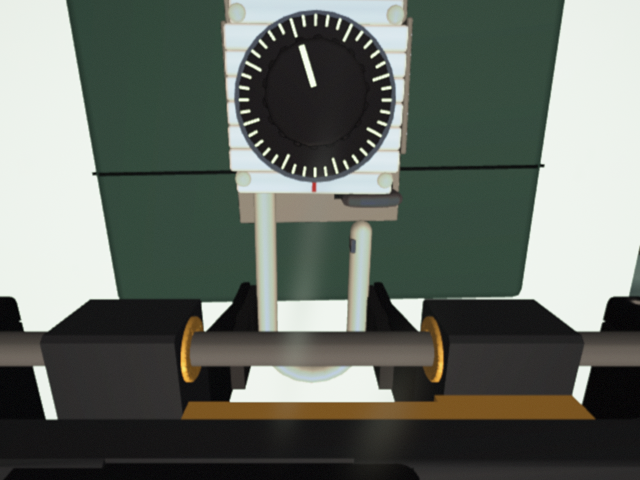

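The wrist view shows the free leg end at (360,225), clear of the staple at (370,200), so the shackle is fully open at its stop. I'll relax the pull, grip harder and lift.

apply_moves(
  steps=[
    [0, 0, 0, 3, 0, 0, -1],
    [0, 0, 0, 6, 0, 0, -1],
    [0, 0, 0, 7, 0, 0, -1],
    [0, 0, 0, 7, 0, 0, -1],
    [0, 0, 0, 7, 0, 0, -1],
    [0, 0, 0, 7, 0, -3, -1],
    [0, 0, 0, 7, 0, -6, -1],
    [0, 0, 0, 7, 0, -10, -1],
    [0, 0, 0, 7, 0, -14, -1],
    [0, 0, 0, 7, 0, -18, -1],
    [0, 0, 0, 7, 0, -18, -1],
  ],
  force=60,
)

```text
time: 16.92
ee_pos: [0.4619, -0.3005, 0.0822]
eef_rot: [1.0, -0.018, 0.001, 0.0]
ft_force: [-0.0, 0.3, -2.1]
width: 0.0475
grip_force: 60.0
```

```bash
python3 - <<'E'
from h import *
st();sh2()
a=cv2.imread('pics/side_now.png')[120:280,280:460]
cv2.imwrite('pics/s5.png',cv2.resize(a,None,fx=3,fy=3))
E
```

```text
t 16.92 q [ 0.571  0.296 -0.09   1.818  0.031  1.028 -1.138] p [ 0.4619 -0.3005  0.0822] yaw -2.1 z [ 0.001 -0.001 -1.   ] F [-0.02  0.26 -2.06] M [ 0.063  0.11  -0.014] w 0.0475 g 60.0
side 1 
top 0
```

View pics/s5.png

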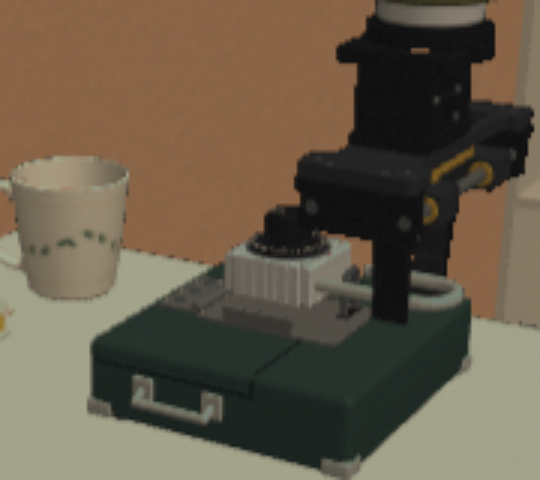

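The side crop shows the lock lifted level, with the whole weight on the gripper and the body clear of the strap. I'll lift it higher.

apply_moves(
  steps=[
    [0, 0, 0, 0, 0, -5, -1],
    [0, 0, 0, 0, 0, -12, -1],
    [0, 0, 0, 0, 0, -22, -1],
    [0, 0, 0, 0, 0, -34, -1],
    [0, 0, 0, 0, 0, -48, -1],
    [0, 0, 0, 0, 0, -62, -1],
    [0, 0, 0, 0, 0, -76, -1],
    [0, 0, 0, 0, 0, -90, -1],
    [0, 0, 0, 0, 0, -104, -1],
    [0, 0, 0, 0, 0, -118, -1],
    [0, 0, 0, 0, 0, -132, -1],
    [0, 0, 0, 0, 0, -146, -1],
    [0, 0, 0, 0, 0, -158, -1],
    [0, 0, 0, 0, 0, -166, -1],
    [0, 0, 0, 0, 0, -170, -1],
    [0, 0, 0, 0, 0, -170, -1],
    [0, 0, 0, 0, 0, -170, -1],
    [0, 0, 0, 0, 0, -170, -1],
    [0, 0, 0, 0, 0, -170, -1],
    [0, 0, 0, 0, 0, -170, -1],
  ],
)

```text
time: 18.68
ee_pos: [0.4613, -0.3, 0.2504]
eef_rot: [1.0, -0.018, -0.0, -0.0]
ft_force: [-0.7, 0.4, -1.5]
width: 0.0474
grip_force: 60.0
```

```bash
python3 - <<'E'
from h import *
st()
c=shot('side','s6.png'); P=pts(c)
m=(P[...,2]>.1)&(np.abs(P[...,1]+.303)<.06)&(np.abs(P[...,0]-.525)<.06); q=P[m]; print(q.min(0),q.max(0),np.percentile(q,[5,95],axis=0))
cv2.imwrite('pics/s6c.png',cv2.resize(c['pixels'][60:280,260:500,::-1],None,fx=2.5,fy=2.5))
E
```

```text
t 18.68 q [ 0.571  0.158 -0.086  1.616  0.014  1.369 -1.125] p [ 0.4613 -0.3     0.2504] yaw -2.1 z [-0.001  0.    -1.   ] F [-0.73  0.35 -1.53] M [0.025 0.221 0.005] w 0.0474 g 60.0
[ 0.46501668 -0.33413955  0.24731424] [ 0.58036541 -0.24319778  0.46655318] [[ 0.46652653 -0.31755086  0.25350598]
 [ 0.56586574 -0.24914751  0.45590705]]
```

View pics/s6c.png

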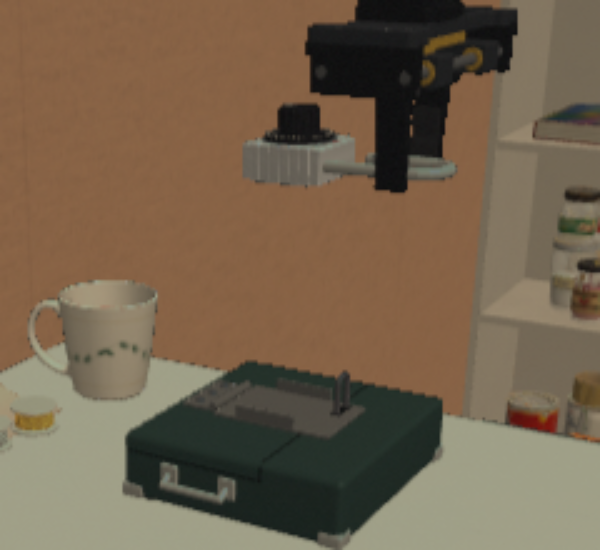

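The picture shows the open lock held level at (300,160), its underside about 0.25 m up and well clear above the box. I'm handing in the job.

```bash
python3 -c "
from bench import r
print(r.close_job())"
```

```text
the job is handed in; nothing more can be done
None
```

I found the gate, pulled the shackle fully out on the hasp, and lifted the open lock straight up; it was handed in still held level about 19 cm above the box. The dial was briefly turned about 0.1 rad past the gate onto its stop before I backed it off, and no verdict came back on hand-in.

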